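Find the rattling actuator housing

TASK

One of the three sealed actuator housings has a steel slug loose inside it. Pick them up one at a time, shake or rock them gently end to end to feel which one has something moving inside, and lay the sound ones back down flat where they were; lay the one with the loose piece, right way up, fully home in the long pocket of the red reject block and let go. Never drop, slam or force a housing or stand it on end, and leave the bottle, the metal channel and the badge stack alone.

Things in the scene. Friction and masses are not known exactly. Their poses are not given: they have to be found in the camera images.
- housing_1: sealed actuator housing, one of three exactly alike: bare aluminium bar with black end caps and two brass buttons on top, 160 mm long (x) x 54 mm wide (y) x 50 mm tall, lying flat on the table. Grip it across its width at mid length, pads about 40 mm above its underside. 0.37 to 0.8 kg, each different: weight does not tell which is faulty. Origin: centre of its underside; x along its length, z up
- housing_2: sealed actuator housing, one of three exactly alike: bare aluminium bar with black end caps and two brass buttons on top, 160 mm long (x) x 54 mm wide (y) x 50 mm tall, lying flat on the table. Grip it across its width at mid length, pads about 40 mm above its underside. 0.37 to 0.8 kg, each different: weight does not tell which is faulty. Origin: centre of its underside; x along its length, z up
- housing_3: sealed actuator housing, one of three exactly alike: bare aluminium bar with black end caps and two brass buttons on top, 160 mm long (x) x 54 mm wide (y) x 50 mm tall, lying flat on the table. Grip it across its width at mid length, pads about 40 mm above its underside. 0.37 to 0.8 kg, each different: weight does not tell which is faulty. Origin: centre of its underside; x along its length, z up
- housing_1_lining: plate lining the floor of this housing's closed channel (130 mm along x, 38 wide, 36 high), unseen. In just one of the three, drawn afresh each time, a loose 180 g steel slug (32 mm round, 26 tall) lies on it, at first mid length. Tilted end down by over 12 degrees it slides 49 mm to that end and stays when levelled: the wrist torque shifts by 0.09 N m. Nothing moves in the other two. Origin as the housing
- housing_2_lining: plate lining the floor of this housing's closed channel (130 mm along x, 38 wide, 36 high), unseen. In just one of the three, drawn afresh each time, a loose 180 g steel slug (32 mm round, 26 tall) lies on it, at first mid length. Tilted end down by over 12 degrees it slides 49 mm to that end and stays when levelled: the wrist torque shifts by 0.09 N m. Nothing moves in the other two. Origin as the housing
- housing_3_lining: plate lining the floor of this housing's closed channel (130 mm along x, 38 wide, 36 high), unseen. In just one of the three, drawn afresh each time, a loose 180 g steel slug (32 mm round, 26 tall) lies on it, at first mid length. Tilted end down by over 12 degrees it slides 49 mm to that end and stays when levelled: the wrist torque shifts by 0.09 N m. Nothing moves in the other two. Origin as the housing
- reject_block: red plastic block fixed to the table, 200 mm long (x) x 94 mm wide (y), 22 mm tall, with one pocket in its middle, 164 x 58 mm (so 2 mm of play each side of a housing) with a 3 mm chamfered mouth, 14 mm deep. Origin: centre of its underside; z up; x along the pocket
- reject_block_hole0 (a point): centre of the pocket's mouth, level with the block's top, 22 mm above the table; the pocket floor is 14 mm below it
- water_bottle: loose bystander: clear water bottle with blue label, 64 mm thick, 190 mm tall, standing upright; origin at the centre of its underside
- channel: loose bystander: U-shaped aluminium channel with holes, 32 x 200 x 32 mm, lying along its y axis; origin at the centre of its underside
- badge_stack: loose bystander: stack of round metal badges, 58 mm across, 36 mm tall; origin at the centre of its underside
- table: the wooden table; its top is at height 0
Things that resemble listed ones, but are neither listed nor needed, are in the scene too. Leave any brown or orange look-alike of the housing_2 alone. Leave any orange look-alike of the housing_3 alone.

How it is judged:
On the way, in this order (a step that is already met when the one before it is completed fails the run):
1. the faulty housing is lifted clear of the table in the fingers (((contact force between housing_1_lining and anything else above 0.3 N and height (world z) of housing_1 above 0.02 m and contact force between the fingers and housing_1 above 2 N) or (contact force between housing_2_lining and anything else above 0.3 N and height (world z) of housing_2 above 0.02 m and contact force between the fingers and housing_2 above 2 N) or (contact force between housing_3_lining and anything else above 0.3 N and height (world z) of housing_3 above 0.02 m and contact force between the fingers and housing_3 above 2 N))), for 0.1 s.
2. the faulty housing lies fully home in the pocket of the reject block (((contact force between housing_1_lining and anything else above 0.3 N and (horizontal distance between housing_1 and reject_block_hole0 below 0.006 m and z of housing_1 in the frame of reject_block_hole0 below -0.011 m and angle between housing_1's own z axis and vertical below 0.08 rad)) or (contact force between housing_2_lining and anything else above 0.3 N and (horizontal distance between housing_2 and reject_block_hole0 below 0.006 m and z of housing_2 in the frame of reject_block_hole0 below -0.011 m and angle between housing_2's own z axis and vertical below 0.08 rad)) or (contact force between housing_3_lining and anything else above 0.3 N and (horizontal distance between housing_3 and reject_block_hole0 below 0.006 m and z of housing_3 in the frame of reject_block_hole0 below -0.011 m and angle between housing_3's own z axis and vertical below 0.08 rad)))), for 0.2 s.
At the end, for the whole second after the job is handed in: The housing with the loose slug lies level (within 0.08 rad) in the pocket of the reject block, its underside more than 11 mm below the pocket's mouth and within 6 mm of its centre; the two sound ones lie level (within 0.08 rad) on the table within 50 mm of where they lay at the start; all at rest (((contact force between housing_1_lining and anything else above 0.3 N and (horizontal distance between housing_1 and reject_block_hole0 below 0.006 m and z of housing_1 in the frame of reject_block_hole0 below -0.011 m and angle between housing_1's own z axis and vertical below 0.08 rad) and (distance of housing_2 from where it was at the start of the episode below 0.05 m and height (world z) of housing_2 below 0.006 m and angle between housing_2's own z axis and vertical below 0.08 rad) and (distance of housing_3 from where it was at the start of the episode below 0.05 m and height (world z) of housing_3 below 0.006 m and angle between housing_3's own z axis and vertical below 0.08 rad)) or (contact force between housing_2_lining and anything else above 0.3 N and (horizontal distance between housing_2 and reject_block_hole0 below 0.006 m and z of housing_2 in the frame of reject_block_hole0 below -0.011 m and angle between housing_2's own z axis and vertical below 0.08 rad) and (distance of housing_1 from where it was at the start of the episode below 0.05 m and height (world z) of housing_1 below 0.006 m and angle between housing_1's own z axis and vertical below 0.08 rad) and (distance of housing_3 from where it was at the start of the episode below 0.05 m and height (world z) of housing_3 below 0.006 m and angle between housing_3's own z axis and vertical below 0.08 rad)) or (contact force between housing_3_lining and anything else above 0.3 N and (horizontal distance between housing_3 and reject_block_hole0 below 0.006 m and z of housing_3 in the frame of reject_block_hole0 below -0.011 m and angle between housing_3's own z axis and vertical below 0.08 rad) and (distance of housing_1 from where it was at the start of the episode below 0.05 m and height (world z) of housing_1 below 0.006 m and angle between housing_1's own z axis and vertical below 0.08 rad) and (distance of housing_2 from where it was at the start of the episode below 0.05 m and height (world z) of housing_2 below 0.006 m and angle between housing_2's own z axis and vertical below 0.08 rad))) and linear speed of each of housing_1, housing_2, housing_3 below 0.02 m/s); the robot touches nothing.
It fails at once if a housing is forced or slammed into the reject block (over 50 N), or onto the table or another housing (over 150 N) (contact force between any of housing_1, housing_2, housing_3 and reject_block above 50 N or contact force between any of housing_1, housing_2, housing_3 and table above 150 N or contact force between housing_1 and housing_2 above 150 N or contact force between any of housing_1, housing_2 and housing_3 above 150 N).
It fails at once if a housing is dropped: it falls free of the fingers faster than 0.35 m/s (about 6 mm) ((linear speed of housing_1 above 0.35 m/s and contact force between the fingers and housing_1 below 0.5 N) or (linear speed of housing_2 above 0.35 m/s and contact force between the fingers and housing_2 below 0.5 N) or (linear speed of housing_3 above 0.35 m/s and contact force between the fingers and housing_3 below 0.5 N)).
It fails at once if a housing is flung about: faster than 1.2 m/s (linear speed of any of housing_1, housing_2, housing_3 above 1.2 m/s).
It fails at once if a housing is tipped more than 60 degrees (angle between any of housing_1, housing_2, housing_3's own z axis and vertical above 1.05 rad).
It fails at once if the bottle, the channel or the badge stack is moved more than 20 mm or knocked over (distance of any of water_bottle, channel, badge_stack from where it was at the start of the episode above 0.02 m or angle between any of water_bottle, channel, badge_stack's own z axis and vertical above 0.2 rad).
It also fails if it takes over 69 s, if anything falls off the work surface, if the arm or the gripper's body presses on something with over 40 N, if the wrist force passes 120 N, or if a joint passes its speed limit or range.

ROBOT

A 7-joint arm with a two-finger parallel gripper is mounted at the origin on the work surface. World frame = base frame: x ahead of the robot, y to its left, z up, the work surface at z = 0. Lengths are in m, angles in rad, forces in N, time in s.
With the tool pointing down it reaches from about 0.4 to 0.85 m from the base axis. Payload 4.5 kg.
Tool frame: the origin (TCP) lies at the very end of the fingers, on their centre line; the grasp point (between the pads) lies 19 mm behind it (r.grip_point_offset is the distance from the TCP to the grasp point, in m); y points along the fingers, x is the direction in which the jaws open and shut, and the axes are right-handed (so a half turn about y gives the same grasp; the last joint's range is limited). The gripper opens to 88 mm and grips with 3 to 60 N. Pads are 18 mm wide; open, the fingers measure 123 mm over their backs; the gripper's body (75 mm by 187 mm) begins 45 mm behind the grasp point.
Start: joints at [-1.242, 0.689, -0.195, 1.565, 0.157, 0.902, -0.215], TCP at [0.182, 0.598, 0.239] pointing down, gripper open.
Joint ranges: [-3.01, 3.01], [-0.46, 2.08], [-1.47, 1.51], [0.13, 2.56], [-1, 4.14], [0.04, 2.09], [-2.66, 2.66]. Speed limits (rad/s): [2.57, 2.57, 3.14, 3.14, 3.14, 3.14, 3.14].

INTERFACE

Orientations are given as a unit quaternion [x, y, z, w].
In Python, from plant import get_state, snapshot, camera_params, job, r gives the robot as it stands.
- The arm moves only by the tool carry_out, never from a script. Its arguments are lists of equal length, an entry for each row: "offset": the shift along the world's x, y, z in m, a list of three; "twist": the turn about the world's z in degrees. In form: {"offset": [[tx, ty, tz], ...], "twist": [twist, ...]}. A call has 1 to 8 rows; each row shifts and turns the commanded pose from where the row before left it; what a row does not reach is not made up. A row lasts 1/8 s, in which the tool goes at most 62.5 mm and 10.7 degrees, less where a joint would pass 70% of its speed; a pose out of reach is approached as far as the arm can. A call with a gripper value outside its range is refused whole. "grip" is the finger opening in m, from 0 to 0.0881, set as the call begins (left out, the last holds). The fingers move at their own pace and stop on an object; "newtons" is the grip in N (left out, the last holds). Time passes only in rows, so rows that do not move let the fingers close. It gives the time, the measured TCP pose, the force and the opening at its end, in the units of the state.
- get_state(): the state, without advancing time (a new reading comes with each control period).
- snapshot(name): name is "side" or "top" or "wrist"; returns the picture (420x560x3 uint8, red, green, blue); there is no depth.
- camera_params(name): a dict with "camera_matrix" (3x3 intrinsics, pixels), "eye" and "orientation" of the camera in the world. Camera axes: x right, y up, looking along -z (the intrinsics and any distortion apply to the point x, -y, -z); pixel columns grow to the right and rows downward; lengths in m; the calibration is good to about 2 mm. A picture is of the moment at which its call begins: read the wrist's pose just before it. camera_params takes no time and is no camera call; for the wrist camera it gives the pose at the moment of the call.
- job.finish_job(): hands the job in, once; it reports no verdict.
The state is a dict: "clock": time; "q": joint angles; "qd": joint speeds; "joint_torque": joint torques, N m; "tool_pos": TCP position; "eef_rot": TCP orientation; "contact_force": force on the tool from outside, world axes, zero at the start; "moment": the same for the moment, N m; "opening": opening from 0.0 (shut) to 1.0 (fully open).
Only numpy, scipy, OpenCV 4.12 (cv2) and the standard library are available. Lean on these libraries where they do the work, as an engineer would, in place of code of your own. Each camera call takes 0.05 s, during which the arm holds its last target. There are 200 camera calls.

## Working session

There is one attempt and no reset: what is moved stays moved. The work goes in short steps, Python scripts to look and compute and a tool call to move; the robot and the scene stay as the last step left them, time stands still between calls to the robot, and variables do not carry over. Pictures are saved under pics/ and viewed, about 8 in all and at most 12, crops included, and the job is handed in when it is done.

Besides the shell and the picture viewer there is one more tool, called after "Call:" as name(argument=value, ...), one argument or row to a line, values as JSON. carry_out: Moves the arm, as the interface text tells. Its arguments: {"type":"object","properties":{"offset":{"type":"array"},"twist":{"type":"array"},"grip":{"type":"number"},"newtons":{"type":"number"}},"required":["offset","twist"]}

```bash
ls; mkdir -p pics; python3 - <<'E'
from plant import *
import cv2
s=get_state();print(s)
for n in ("top","side"):
    cv2.imwrite(f"pics/{n}0.png",snapshot(n)[:,:,::-1]);print(n,camera_params(n))
E
```

```text
pics
{'clock': 0.0, 'q': array([-1.24217977,  0.69000826, -0.19446718,  1.56631152,  0.15731312,
        0.90248351, -0.21510308]), 'qd': array([-6.81644658e-04, -9.67741378e-04, -1.13721959e-03, -3.05864397e-05,
       -8.79876948e-04, -2.66051253e-06, -8.19669661e-04]), 'joint_torque': array([-2.41857524e-04, -5.27558577e+01, -1.26683548e+00, -1.53429973e+01,
       -5.26543683e-02,  6.59255980e-03,  1.69938462e-04]), 'tool_pos': array([0.18149805, 0.59742513, 0.23790235]), 'eef_rot': array([ 0.56843342,  0.42067371, -0.42163401, -0.5675754 ]), 'contact_force': array([-0.30808589, -0.38571294, -0.10195584]), 'moment': array([-0.02020855, -0.06888825,  0.00495291]), 'opening': 1.0004548942874305}
top {'camera_matrix': array([[496.62400193,   0.        , 282.09341805],
       [  0.        , 496.62400193, 209.18069489],
       [  0.        ,   0.        ,   1.        ]]), 'eye': array([0.36341346, 0.02441262, 1.26264814]), 'orientation': array([ 0.0460932 , -0.05042806, -0.69734876,  0.71346839])}
side {'camera_matrix': array([[386.06973668,   0.        , 278.41466362],
       [  0.        , 386.06973668, 208.66142247],
       [  0.        ,   0.        ,   1.        ]]), 'eye': array([0.34418438, 0.73914561, 0.47583873]), 'orientation': array([-0.05826895,  0.5001541 ,  0.85913275, -0.09133189])}
```

View pics/top0.png

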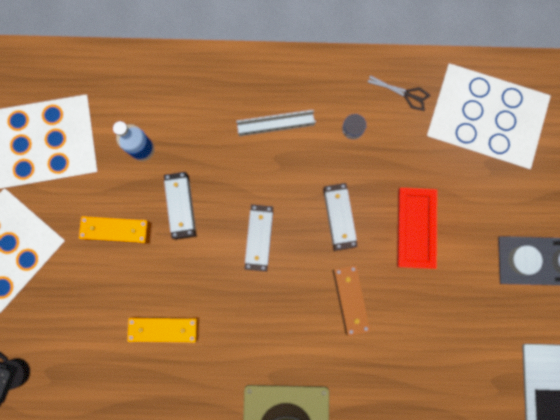

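View pics/side0.png

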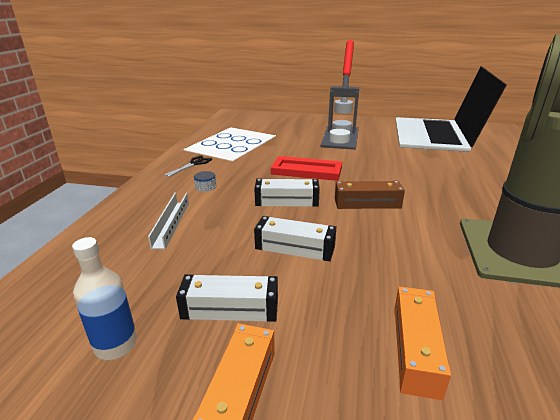

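```bash
cat > h.py <<'E'
import numpy as np,cv2
from scipy.spatial.transform import Rotation as R
from plant import *
def ray(cp,uv):
    K=cp["camera_matrix"];x=np.linalg.inv(K)@[uv[0],uv[1],1.]
    return np.array(cp["eye"]),R.from_quat(cp["orientation"]).as_matrix()@[x[0],-x[1],-x[2]]
def onplane(cp,uv,z):
    e,d=ray(cp,uv);return e+d*(z-e[2])/d[2]
def project(cp,p):
    c=R.from_quat(cp["orientation"]).as_matrix().T@(np.array(p)-cp["eye"])
    q=cp["camera_matrix"]@[c[0],-c[1],-c[2]];return q[:2]/q[2]
def blobs(mask,amin):
    n,l,s,c=cv2.connectedComponentsWithStats(mask.astype(np.uint8));return [(s[i,4],c[i],l==i) for i in range(1,n) if s[i,4]>=amin]
E
python3 - <<'E'
from h import *
im=cv2.imread("pics/top0.png");hsv=cv2.cvtColor(im,cv2.COLOR_BGR2HSV);cp=camera_params("top")
H,S,V=cv2.split(hsv)
for nm,c in (("A",(179,205)),("B",(259,238)),("C",(340,216))):
    m=np.zeros(H.shape,bool);x,y=c;m[y-42:y+42,x-26:x+26]=1
    # non-wood: low saturation or dark
    f=m&((S<90)|(V<60)); b=max(blobs(f,50),key=lambda t:t[0])
    pts=np.argwhere(b[2])[:,::-1].astype(np.float32);r=cv2.minAreaRect(pts)
    cor=np.array([onplane(cp,p,.05) for p in cv2.boxPoints(r)])
    fb=m&(S>70)&(H>10)&(H<35)&(V>110)&(cv2.erode(cv2.morphologyEx(b[2].astype(np.uint8),cv2.MORPH_CLOSE,np.ones((9,9))),np.ones((3,3)))>0)
    bl=[ (a,q.round(1),onplane(cp,q,.051)[:2].round(4)) for a,q,_ in blobs(fb,3)]
    print(nm,cor.mean(0).round(3),np.linalg.norm(cor-np.roll(cor,1,0),axis=1).round(3));print(bl)
red=((H<8)|(H>172))&(S>180)&(V>120)
b=max(blobs(red,100),key=lambda t:t[0]);pts=np.argwhere(b[2])[:,::-1].astype(np.float32);r=cv2.minAreaRect(pts)
cor=np.array([onplane(cp,p,.022) for p in cv2.boxPoints(r)]);print("red",cor.round(4),cor.mean(0),np.linalg.norm(cor-np.roll(cor,1,0),axis=1))
crop=cv2.resize(im[160:285,150:450],None,fx=2.6,fy=2.6,interpolation=cv2.INTER_CUBIC);cv2.imwrite("pics/crop0.png",crop)
E
```

```text
A [0.536 0.273 0.05 ] [0.161 0.064 0.161 0.063]
[(np.int32(13), array([175.4, 184.4]), array([0.5858, 0.2843])), (np.int32(12), array([180.5, 224. ]), array([0.4876, 0.2667]))]
B [0.46  0.075 0.05 ] [0.059 0.159 0.06  0.159]
[(np.int32(13), array([260.4, 216.6]), array([0.5104, 0.0717])), (np.int32(14), array([256.3, 257.5]), array([0.4101, 0.0789]))]
C [ 0.517 -0.124  0.05 ] [0.158 0.063 0.158 0.061]
[(np.int32(14), array([337.3, 195.5]), array([ 0.5674, -0.1169])), (np.int32(14), array([344.3, 235.5]), array([ 0.4686, -0.1348]))]
red [[ 0.3941 -0.2695  0.022 ]
 [ 0.5982 -0.2748  0.022 ]
 [ 0.5988 -0.3758  0.022 ]
 [ 0.3947 -0.3682  0.022 ]] [ 0.49645574 -0.3220598   0.022     ] [0.09874777 0.20411392 0.1009771  0.20428593]
```

View pics/crop0.png

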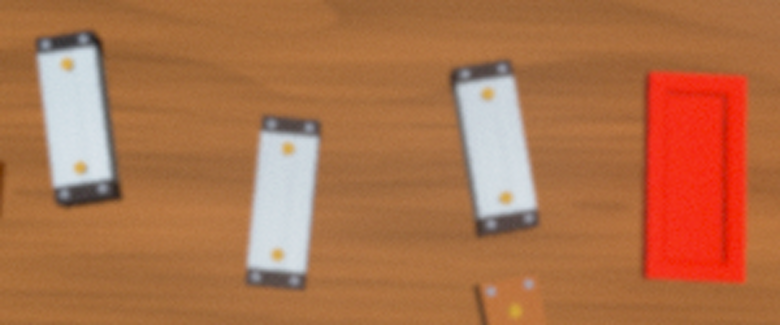

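```bash
cat > st.py <<'E'
from h import *
s=get_state();M=R.from_quat(s["eef_rot"]).as_matrix()
x=M[:,0];print("t",round(s["clock"],2),"pos",s["tool_pos"].round(4),"jaw+90 yaw",round((np.degrees(np.arctan2(x[1],x[0]))+90+90)%180-90,2),"raw",round(np.degrees(np.arctan2(x[1],x[0])),1),"fing",M[:,1].round(3),"open",round(s["opening"]*.0881,4),"q7",s["q"].round(2))
print("F",s["contact_force"].round(2),"M",s["moment"].round(3))
E
python3 st.py; python3 -c "
from h import *
print(camera_params('wrist'))"
```

```text
t 0.1 pos [0.1815 0.5975 0.238 ] jaw+90 yaw -16.89 raw 73.1 fing [-0.    -0.002 -1.   ] open 0.0884 q7 [-1.24  0.69 -0.19  1.57  0.16  0.9  -0.22]
F [ 0.44 -0.65 -0.33] M [-0.001 -0.028 -0.011]
{'camera_matrix': array([[319.30317761,   0.        , 285.78947729],
       [  0.        , 319.30317761, 203.88424796],
       [  0.        ,   0.        ,   1.        ]]), 'eye': array([0.10389871, 0.6212167 , 0.38413056]), 'orientation': array([-0.12617308, -0.09225866,  0.58835535,  0.79335155])}
```

Call:
carry_out(
  offset=[
    [0.0444,-0.0403,0],
    [0.0444,-0.0403,0],
    [0.0444,-0.0403,0],
    [0.0444,-0.0403,0],
    [0.0444,-0.0403,0],
    [0.0444,-0.0403,0],
    [0.0444,-0.0403,0],
    [0.0444,-0.0399,0],
  ],
  twist=[3.4,3.4,3.4,3.4,3.4,3.4,3.4,3.3],
  grip=0.0881,
  newtons=60,
)

```text
clock: 1.1
tool_pos: [0.5379, 0.2744, 0.2384]
eef_rot: [-0.453, -0.543, 0.543, 0.453]
contact_force: [0.5, 1.4, -0.2]
opening: 1.001
```

Call:
carry_out(
  offset=[
    [0,0,0],
    [0,0,0],
  ],
  twist=[0,0],
)

```text
clock: 1.35
tool_pos: [0.536, 0.2765, 0.2383]
eef_rot: [-0.453, -0.542, 0.543, 0.454]
contact_force: [0.1, -0.1, 0.0]
opening: 1.002
```

```bash
python3 st.py; python3 - <<'E'
from h import *
cp=camera_params("wrist");im=snapshot("wrist")[:,:,::-1].copy();cv2.imwrite("pics/wrA_raw.png",im)
cy,sy=np.cos(np.radians(10.2)),np.sin(np.radians(10.2))
for a,b in ((-.08,-.027),(.08,-.027),(.08,.027),(-.08,.027),(.05,0),(-.05,0)):
    p=project(cp,(.5367+a*cy-b*sy,.2755+a*sy+b*cy,.05));print(p.round(1));cv2.circle(im,tuple(int(v) for v in p.round()),3,(0,0,255),1)
cv2.imwrite("pics/wrA.png",im)
E
```

```text
t 1.35 pos [0.536  0.2765 0.2383] jaw+90 yaw 10.2 raw 100.2 fing [-0.002  0.001 -1.   ] open 0.0882 q7 [-0.33  0.68 -0.38  1.63  0.3   0.9   0.92]
F [ 0.09 -0.08  0.03] M [ 0.049 -0.005 -0.021]
[257.3 102.2]
[261.1 247.9]
[308.  247.9]
[311.4 102.2]
[284.5 223.6]
[284.4 132.9]
```

View pics/wrA.png

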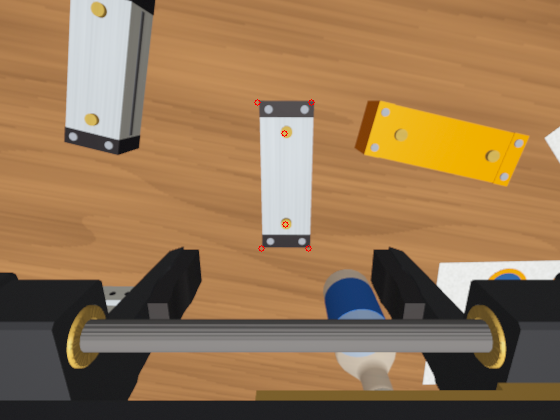

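Call:
carry_out(
  offset=[
    [0,0.001,-0.04],
    [0,0,-0.05],
    [0,0,-0.05],
    [0,0,-0.04],
    [0,0,-0.025],
    [0,0,-0.012],
    [0,0,0],
    [0,0,0],
  ],
  twist=[0,0,0,0,0,0,0,0],
)

```text
clock: 2.4
tool_pos: [0.5372, 0.278, 0.0229]
eef_rot: [0.453, 0.543, -0.542, -0.453]
contact_force: [0.9, 0.3, 0.5]
opening: 1.001
```

Call:
carry_out(
  offset=[
    [0,0,0],
    [0,0,0],
    [0,0,0],
    [0,0,0],
    [0,0,0],
    [0,0,0],
  ],
  twist=[0,0,0,0,0,0],
  grip=0.04,
  newtons=60,
)

```text
clock: 3.15
tool_pos: [0.5369, 0.2769, 0.0219]
eef_rot: [-0.454, -0.542, 0.542, 0.454]
contact_force: [0.0, -0.8, 2.7]
opening: 0.607
```

```bash
python3 st.py
```

```text
t 3.15 pos [0.5369 0.2769 0.0219] jaw+90 yaw 10.2 raw 100.2 fing [ 0. -0. -1.] open 0.0535 q7 [-0.42  0.98 -0.24  1.75  0.46  0.46  0.78]
F [ 0.05 -0.84  2.73] M [-0.18   0.004 -0.048]
```

Call:
carry_out(
  offset=[
    [0,0,0.015],
    [0,0,0.03],
    [0,0,0.05],
    [0,0,0.05],
    [0,0,0.03],
    [0,0,0.015],
    [0,0,0],
    [0,0,0],
  ],
  twist=[0,0,0,0,0,0,0,0],
)

```text
clock: 4.15
tool_pos: [0.5358, 0.2763, 0.21]
eef_rot: [-0.453, -0.541, 0.544, 0.454]
contact_force: [-0.0, -0.3, -5.4]
opening: 0.611
```

```bash
cat > mom.py <<'E'
from h import *
F=[];Q=[]
for i in range(8):
    s=get_state();M=R.from_quat(s["eef_rot"]).as_matrix()
    F.append(s["contact_force"]);Q.append(M.T@s["moment"]);snapshot("wrist")
print("F",np.mean(F,0).round(2),"M tool(x jaw)",np.mean(Q,0).round(3),"+-",np.std(Q,0).round(3),"pos",s["tool_pos"].round(4),"open",round(s["opening"]*.0881,4),"t",round(s["clock"],2))
E
python3 mom.py
```

```text
F [-0.12 -0.3  -5.8 ] M tool(x jaw) [-0.01   0.01  -0.022] +- [0.041 0.013 0.026] pos [0.5365 0.277  0.2112] open 0.0535 t 4.5
```

Call:
carry_out(
  offset=[
    [-0.02,-0.0035,0],
    [-0.04,-0.007,0],
    [-0.059,-0.0106,0],
    [-0.059,-0.0106,0],
    [0,0,0],
    [0,0,0],
    [0,0,0],
    [0,0,0],
  ],
  twist=[0,0,0,0,0,0,0,0],
)

```text
clock: 5.55
tool_pos: [0.3599, 0.2458, 0.2117]
eef_rot: [0.454, 0.543, -0.542, -0.454]
contact_force: [0.6, 0.1, -5.5]
opening: 0.609
```

```bash
python3 mom.py
```

```text
F [ 0.08  0.06 -5.8 ] M tool(x jaw) [-0.01  -0.    -0.027] +- [0.037 0.028 0.032] pos [0.3588 0.2454 0.2117] open 0.0534 t 5.9
```

Call:
carry_out(
  offset=[
    [0.02,0.0035,0],
    [0.04,0.007,0],
    [0.059,0.0106,0],
    [0.059,0.0106,0],
    [0,0,0],
    [0,0,0],
    [0,0,0],
    [0,0,0],
  ],
  twist=[0,0,0,0,0,0,0,0],
)

```text
clock: 6.95
tool_pos: [0.5357, 0.2771, 0.2119]
eef_rot: [-0.453, -0.543, 0.543, 0.453]
contact_force: [-0.7, 0.7, -5.2]
opening: 0.61
```

```bash
python3 mom.py
```

```text
F [ 0.25  0.13 -5.82] M tool(x jaw) [-0.01  -0.002 -0.029] +- [0.02  0.017 0.022] pos [0.5367 0.2771 0.2118] open 0.0534 t 7.3
```

Call:
carry_out(
  offset=[
    [0,0,-0.02],
    [0,0,-0.05],
    [0,0,-0.05],
    [0,0,-0.04],
    [0,0,-0.018],
    [0,0,-0.007],
    [0,0,-0.004],
    [0,0,0],
  ],
  twist=[0,0,0,0,0,0,0,0],
)

```text
clock: 8.35
tool_pos: [0.5375, 0.2775, 0.0238]
eef_rot: [0.454, 0.543, -0.542, -0.453]
contact_force: [-0.3, 0.1, -5.7]
opening: 0.606
```

Call:
carry_out(
  offset=[
    [0,0,0],
    [0,0,0],
    [0,0,0],
    [0,0,0],
  ],
  twist=[0,0,0,0],
  grip=0.0881,
)

```text
clock: 8.85
tool_pos: [0.537, 0.2772, 0.0231]
eef_rot: [0.454, 0.543, -0.542, -0.453]
contact_force: [-0.7, -0.4, 0.3]
opening: 0.997
```

Call:
carry_out(
  offset=[
    [0,0,0.03],
    [0,0,0.055],
    [0,0,0.055],
    [-0.0192,-0.0505,0.04],
    [-0.0192,-0.0505,0],
    [-0.0192,-0.0505,0],
    [-0.0192,-0.0505,0],
    [0,0,0],
  ],
  twist=[0,0,0,-3.6,-3.6,-3.6,-3.5,0],
)

```text
clock: 9.85
tool_pos: [0.4592, 0.0737, 0.1999]
eef_rot: [0.519, 0.478, -0.482, -0.519]
contact_force: [0.3, 0.4, 0.5]
opening: 1.002
```

```bash
python3 st.py; cat > chk.py <<'E'
from h import *
import sys
# measure the brass buttons of the housing nearest the predicted pose in the wrist view; top at 51 mm
x,y,yaw=map(float,sys.argv[1:4]);cp=camera_params("wrist");im=cv2.cvtColor(snapshot("wrist"),cv2.COLOR_RGB2HSV)
d=np.array([np.cos(np.radians(yaw)),np.sin(np.radians(yaw))]);P=[]
for s in (1,-1):
    u,v=project(cp,(x+s*.05*d[0],y+s*.05*d[1],.051)).round().astype(int)
    w=im[v-11:v+12,u-11:u+12];m=(w[...,1]>90)&(w[...,0]>10)&(w[...,0]<35)&(w[...,2]>80)
    b=max(blobs(m,8),key=lambda t:t[0]);P.append(onplane(cp,b[1]+[u-11,v-11],.051)[:2]);print(b[0],b[1].round(1),P[-1].round(4))
e=P[0]-P[1];print("centre",((P[0]+P[1])/2).round(4),"yaw",np.degrees(np.arctan2(e[1],e[0])).round(2),"spacing",np.linalg.norm(e).round(4))
E
python3 chk.py .4602 .0753 -4.1
```

```text
t 9.85 pos [0.4592 0.0737 0.1999] jaw+90 yaw -4.47 raw 85.5 fing [-0.003 -0.004 -1.   ] open 0.0882 q7 [-0.05  0.56 -0.33  2.07  0.33  0.56  0.88]
F [0.33 0.43 0.51] M [ 0.029  0.002 -0.052]
93 [13.5 10. ] [0.5097 0.0739]
111 [13.1  9.4] [0.4094 0.0809]
centre [0.4596 0.0774] yaw -4.01 spacing 0.1005
```

Call:
carry_out(
  offset=[
    [0,0.002,-0.04],
    [0,0,-0.05],
    [0,0,-0.05],
    [0,0,-0.025],
    [0,0,-0.01],
    [0,0,-0.005],
    [0,0,0],
    [0,0,0],
  ],
  twist=[0.2,0,0,0,0,0,0,0],
)

```text
clock: 10.9
tool_pos: [0.462, 0.0808, 0.0207]
eef_rot: [0.517, 0.483, -0.482, -0.517]
contact_force: [0.4, 0.3, 0.4]
opening: 0.999
```

Call:
carry_out(
  offset=[
    [0,0,0],
    [0,0,0],
    [0,0,0],
    [0,0,0],
    [0,0,0],
    [0,0,0],
  ],
  twist=[0,0,0,0,0,0],
  grip=0.04,
  newtons=60,
)

```text
clock: 11.65
tool_pos: [0.461, 0.0789, 0.02]
eef_rot: [0.518, 0.481, -0.483, -0.517]
contact_force: [-0.3, -5.5, 3.1]
opening: 0.605
```

Call:
carry_out(
  offset=[
    [0,0,0.015],
    [0,0,0.03],
    [0,0,0.05],
    [0,0,0.05],
    [0,0,0.03],
    [0,0,0.015],
    [0,0,0],
    [0,0,0],
  ],
  twist=[0,0,0,0,0,0,0,0],
)

```text
clock: 12.65
tool_pos: [0.4604, 0.0807, 0.2088]
eef_rot: [-0.516, -0.482, 0.484, 0.517]
contact_force: [0.4, -0.6, -7.2]
opening: 0.608
```

```bash
python3 mom.py
```

```text
F [-0.07 -0.04 -7.36] M tool(x jaw) [-0.019  0.021 -0.009] +- [0.027 0.032 0.036] pos [0.4611 0.0806 0.2095] open 0.0535 t 13.0
```

Call:
carry_out(
  offset=[
    [0.02,-0.0014,0],
    [0.04,-0.0028,0],
    [0.06,-0.0042,0],
    [0.06,-0.0042,0],
    [0,0,0],
    [0,0,0],
    [0,0,0],
    [0,0,0],
  ],
  twist=[0,0,0,0,0,0,0,0],
)

```text
clock: 14.05
tool_pos: [0.6403, 0.0682, 0.2101]
eef_rot: [-0.516, -0.483, 0.483, 0.517]
contact_force: [-0.1, -0.4, -6.7]
opening: 0.606
```

```bash
python3 mom.py
```

```text
F [ 0.02  0.27 -7.16] M tool(x jaw) [ 0.026 -0.004 -0.016] +- [0.033 0.028 0.026] pos [0.6413 0.068  0.21  ] open 0.0534 t 14.4
```

Call:
carry_out(
  offset=[
    [-0.02,0.0014,0],
    [-0.04,0.0028,0],
    [-0.06,0.0042,0],
    [-0.06,0.0042,0],
    [0,0,0],
    [0,0,0],
    [0,0,0],
    [0,0,0],
  ],
  twist=[0,0,0,0,0,0,0,0],
)

```text
clock: 15.45
tool_pos: [0.4627, 0.0808, 0.21]
eef_rot: [0.517, 0.483, -0.482, -0.517]
contact_force: [0.1, 0.3, -7.9]
opening: 0.603
```

```bash
python3 mom.py
```

```text
F [-0.18 -0.1  -7.21] M tool(x jaw) [ 0.003 -0.01  -0.029] +- [0.029 0.024 0.029] pos [0.4614 0.0806 0.2099] open 0.0534 t 15.8
```

Call:
carry_out(
  offset=[
    [0,0,-0.02],
    [0,0,-0.05],
    [0,0,-0.05],
    [0,0,-0.04],
    [0,0,-0.018],
    [0,0,-0.007],
    [0,0,-0.004],
    [0,0,0],
  ],
  twist=[0,0,0,0,0,0,0,0],
)

```text
clock: 16.85
tool_pos: [0.4619, 0.0808, 0.0214]
eef_rot: [0.517, 0.483, -0.482, -0.517]
contact_force: [-0.9, 0.6, -6.9]
opening: 0.605
```

Call:
carry_out(
  offset=[
    [0,0,0],
    [0,0,0],
    [0,0,0],
    [0,0,0],
  ],
  twist=[0,0,0,0],
  grip=0.0881,
)

```text
clock: 17.35
tool_pos: [0.4615, 0.0807, 0.0212]
eef_rot: [0.517, 0.483, -0.483, -0.517]
contact_force: [0.7, -0.4, 0.3]
opening: 1.0
```

Call:
carry_out(
  offset=[
    [0,0,0.03],
    [0,0,0.055],
    [0,0,0.055],
    [0.0142,-0.0512,0.04],
    [0.0142,-0.0512,0],
    [0.0142,-0.0512,0],
    [0.0142,-0.0512,0],
    [0,0,0],
  ],
  twist=[0,0,0,3.6,3.6,3.6,3.6,0],
)

```text
clock: 18.35
tool_pos: [0.517, -0.127, 0.1978]
eef_rot: [-0.455, -0.541, 0.542, 0.454]
contact_force: [-0.7, 0.7, -0.1]
opening: 1.0
```

```bash
python3 st.py; python3 chk.py .518 -.1245 10.3;python3 st.py
```

```text
t 18.35 pos [ 0.517  -0.127   0.1978] jaw+90 yaw 9.97 raw 100.0 fing [-0.001 -0.003 -1.   ] open 0.0881 q7 [ 0.48  0.67 -0.54  1.88  0.5   0.73  1.4 ]
F [-0.66  0.67 -0.14] M [ 0.055  0.018 -0.015]
97 [12.4  9.8] [ 0.5659 -0.1139]
113 [13.1  9.5] [ 0.467 -0.132]
centre [ 0.5165 -0.1229] yaw 10.36 spacing 0.1006
t 18.4 pos [ 0.5168 -0.1234  0.1981] jaw+90 yaw 10.21 raw 100.2 fing [-0.001 -0.    -1.   ] open 0.088 q7 [ 0.48  0.67 -0.55  1.88  0.5   0.73  1.39]
F [-0.57  0.95 -0.15] M [ 0.049  0.004 -0.038]
```

Call:
carry_out(
  offset=[
    [0,0,-0.04],
    [0,0,-0.05],
    [0,0,-0.05],
    [0,0,-0.025],
    [0,0,-0.01],
    [0,0,-0.004],
    [0,0,0],
    [0,0,0],
  ],
  twist=[0,0,0,0,0,0,0,0],
)

```text
clock: 19.4
tool_pos: [0.5179, -0.1212, 0.0205]
eef_rot: [0.453, 0.544, -0.543, -0.452]
contact_force: [0.1, -0.7, 1.7]
opening: 1.0
```

Call:
carry_out(
  offset=[
    [0,0,0],
    [0,0,0],
    [0,0,0],
    [0,0,0],
    [0,0,0],
    [0,0,0],
  ],
  twist=[0,0,0,0,0,0],
  grip=0.04,
  newtons=60,
)

```text
clock: 20.15
tool_pos: [0.5174, -0.1219, 0.0196]
eef_rot: [-0.453, -0.543, 0.544, 0.452]
contact_force: [0.6, -3.7, 1.5]
opening: 0.605
```

Call:
carry_out(
  offset=[
    [0,0,0.015],
    [0,0,0.03],
    [0,0,0.05],
    [0,0,0.05],
    [0,0,0.03],
    [0,0,0.015],
    [0,0,0],
    [0,0,0],
  ],
  twist=[0,0,0,0,0,0,0,0],
)

```text
clock: 21.15
tool_pos: [0.5161, -0.1211, 0.2082]
eef_rot: [-0.451, -0.543, 0.544, 0.453]
contact_force: [0.3, 0.3, -6.2]
opening: 0.607
```

```bash
python3 mom.py
```

```text
F [ 0.16  0.3  -5.07] M tool(x jaw) [ 0.008 -0.012 -0.043] +- [0.025 0.029 0.036] pos [ 0.5171 -0.121   0.2091] open 0.0538 t 21.5
```

Call:
carry_out(
  offset=[
    [0.02,0.0036,0],
    [0.04,0.0072,0],
    [0.059,0.0107,0],
    [0.059,0.0107,0],
    [0,0,0],
    [0,0,0],
    [0,0,0],
    [0,0,0],
  ],
  twist=[0,0,0,0,0,0,0,0],
)

```text
clock: 22.55
tool_pos: [0.6944, -0.0897, 0.2098]
eef_rot: [-0.452, -0.543, 0.544, 0.452]
contact_force: [0.0, -0.1, -5.1]
opening: 0.608
```

```bash
python3 mom.py
```

```text
F [ 0.01  0.09 -4.97] M tool(x jaw) [ 0.004 -0.006 -0.04 ] +- [0.016 0.025 0.03 ] pos [ 0.6952 -0.0889  0.2096] open 0.0537 t 22.9
```

Call:
carry_out(
  offset=[
    [-0.02,-0.0036,0],
    [-0.04,-0.0072,0],
    [-0.059,-0.0107,0],
    [-0.059,-0.0107,0],
    [0,0,0],
    [0,0,0],
    [0,0,0],
    [0,0,0],
  ],
  twist=[0,0,0,0,0,0,0,0],
)

```text
clock: 23.95
tool_pos: [0.5186, -0.1206, 0.2096]
eef_rot: [0.452, 0.544, -0.543, -0.452]
contact_force: [-0.3, 0.0, -5.3]
opening: 0.609
```

```bash
python3 mom.py
```

```text
F [-0.19  0.07 -5.11] M tool(x jaw) [ 0.001 -0.021 -0.039] +- [0.041 0.036 0.042] pos [ 0.5173 -0.121   0.2095] open 0.0533 t 24.3
```

Call:
carry_out(
  offset=[
    [0.02,0.0036,0],
    [0.036,0.0065,0],
    [0.049,0.0088,0],
    [0.049,0.0088,0],
    [-0.039,-0.007,0],
    [-0.039,-0.007,0],
    [-0.032,-0.0058,0],
    [-0.022,-0.004,0],
  ],
  twist=[0,0,0,0,0,0,0,0],
)

```text
clock: 25.35
tool_pos: [0.5374, -0.1178, 0.2094]
eef_rot: [-0.452, -0.543, 0.544, 0.453]
contact_force: [0.7, 0.1, -5.3]
opening: 0.604
```

Call:
carry_out(
  offset=[
    [-0.014,-0.0025,0],
    [-0.006,-0.0011,0],
    [-0.002,-0.0003,0],
    [0,0,0],
    [0,0,0],
  ],
  twist=[0,0,0,0,0],
)

```text
clock: 25.98
tool_pos: [0.5179, -0.1208, 0.2095]
eef_rot: [0.452, 0.544, -0.544, -0.452]
contact_force: [0.3, 0.1, -5.0]
opening: 0.607
```

```bash
python3 mom.py; sed -i 's/range(8)/range(12)/' mom.py
```

```text
F [ 0.09 -0.13 -4.81] M tool(x jaw) [ 0.014  0.01  -0.034] +- [0.022 0.029 0.028] pos [ 0.5173 -0.1211  0.2095] open 0.0538 t 26.32
```

Call:
carry_out(
  offset=[
    [0,0,-0.02],
    [0,0,-0.05],
    [0,0,-0.05],
    [0,0,-0.04],
    [0,0,-0.018],
    [0,0,-0.007],
    [0,0,-0.004],
    [0,0,0],
  ],
  twist=[0,0,0,0,0,0,0,0],
)

```text
clock: 27.38
tool_pos: [0.5178, -0.1212, 0.0211]
eef_rot: [0.452, 0.544, -0.543, -0.452]
contact_force: [0.8, -0.6, -4.7]
opening: 0.601
```

Call:
carry_out(
  offset=[
    [0,0,0],
    [0,0,0],
    [0,0,0],
    [0,0,0.03],
    [0,0,0.05],
    [-0.0142,0.0512,0.05],
    [-0.0142,0.0512,0],
    [-0.0142,0.0512,0],
  ],
  twist=[0,0,0,0,0,-3.6,-3.6,-3.6],
  grip=0.0881,
)

```text
clock: 28.38
tool_pos: [0.4768, 0.0264, 0.1443]
eef_rot: [0.503, 0.499, -0.497, -0.502]
contact_force: [0.5, 0.9, -1.1]
opening: 0.998
```

Call:
carry_out(
  offset=[
    [-0.0142,0.0512,0],
    [0,0,-0.02],
    [0,0,-0.05],
    [0,0,-0.035],
    [0,0,-0.015],
    [0,0,-0.008],
    [0,0,0],
    [0,0,0],
  ],
  twist=[-3.6,0,0,0,0,0,0,0],
)

```text
clock: 29.38
tool_pos: [0.4629, 0.0764, 0.016]
eef_rot: [0.517, 0.483, -0.482, -0.517]
contact_force: [0.4, -0.7, -0.1]
opening: 0.998
```

```bash
python3 st.py
```

```text
t 29.38 pos [0.4629 0.0764 0.016 ] jaw+90 yaw -3.91 raw 86.1 fing [ 0.001  0.001 -1.   ] open 0.088 q7 [-0.23  0.92 -0.06  2.17  0.7   0.07  0.54]
F [ 0.37 -0.67 -0.07] M [ 0.006 -0.083 -0.037]
```

Call:
carry_out(
  offset=[
    [0,0.003,0.005],
    [0,0,0],
  ],
  twist=[0,0],
)

```text
clock: 29.62
tool_pos: [0.463, 0.0798, 0.0212]
eef_rot: [0.517, 0.483, -0.482, -0.517]
contact_force: [0.1, -1.0, 0.2]
opening: 0.998
```

Call:
carry_out(
  offset=[
    [0,0,0],
    [0,0,0],
    [0,0,0],
    [0,0,0],
    [0,0,0],
  ],
  twist=[0,0,0,0,0],
  grip=0.04,
  newtons=60,
)

```text
clock: 30.25
tool_pos: [0.4626, 0.0799, 0.0203]
eef_rot: [-0.516, -0.483, 0.483, 0.517]
contact_force: [0.4, 0.8, -0.1]
opening: 0.606
```

Call:
carry_out(
  offset=[
    [0,0,0.015],
    [0,0,0.03],
    [0,0,0.05],
    [0,0,0.05],
    [0,0,0.03],
    [0,0,0.015],
    [0,0,0],
    [0,0,0],
  ],
  twist=[0,0,0,0,0,0,0,0],
)

```text
clock: 31.25
tool_pos: [0.4613, 0.0786, 0.2091]
eef_rot: [-0.516, -0.482, 0.484, 0.517]
contact_force: [0.0, -0.3, -8.0]
opening: 0.603
```

```bash
python3 mom.py; python3 st.py
```

```text
F [-0.26  0.2  -7.28] M tool(x jaw) [-0.05   0.003 -0.031] +- [0.033 0.035 0.032] pos [0.4625 0.0794 0.2103] open 0.0536 t 31.8
t 31.85 pos [0.4625 0.0794 0.2104] jaw+90 yaw -3.88 raw 86.1 fing [ 0.  0. -1.] open 0.0535 q7 [ 0.06  0.57 -0.51  2.04  0.46  0.64  0.75]
F [-0.3  -0.13 -7.44] M [-0.027 -0.037  0.009]
```

Call:
carry_out(
  offset=[
    [0.02,-0.0014,0],
    [0.036,-0.0025,0],
    [0.055,-0.0038,0],
    [0.055,-0.0038,0],
    [-0.045,0.0031,0],
    [-0.04,0.0028,0],
    [-0.032,0.0022,0],
    [-0.025,0.0018,0],
  ],
  twist=[0,0,0,0,0,0,0,0],
)

```text
clock: 32.85
tool_pos: [0.4847, 0.0776, 0.2102]
eef_rot: [-0.516, -0.482, 0.483, 0.517]
contact_force: [0.1, -0.7, -7.6]
opening: 0.609
```

Call:
carry_out(
  offset=[
    [-0.016,0.0011,0],
    [-0.006,0.0004,0],
    [-0.002,0.0001,0],
    [0,0,0],
    [0,0,0],
  ],
  twist=[0,0,0,0,0],
)

```text
clock: 33.48
tool_pos: [0.4632, 0.0794, 0.2103]
eef_rot: [0.517, 0.483, -0.482, -0.517]
contact_force: [0.8, -0.6, -7.3]
opening: 0.613
```

```bash
python3 mom.py; python3 st.py
```

```text
F [-0.11  0.03 -7.49] M tool(x jaw) [ 0.066  0.011 -0.019] +- [0.026 0.025 0.024] pos [0.4625 0.0794 0.2104] open 0.0537 t 34.02
t 34.08 pos [0.4625 0.0793 0.2104] jaw+90 yaw -3.89 raw 86.1 fing [ 0.  0. -1.] open 0.0536 q7 [ 0.06  0.57 -0.51  2.04  0.46  0.64  0.75]
F [-0.02  0.47 -7.61] M [-0.019  0.057 -0.011]
```

Call:
carry_out(
  offset=[
    [0.005,-0.03,0],
    [0.005,-0.055,0],
    [0.005,-0.055,0],
    [0.005,-0.045,0],
    [0,-0.03,0],
    [0,0,0],
    [0,0,0],
  ],
  twist=[0,0,0,0.4,0.5,0,0],
)

```text
clock: 34.95
tool_pos: [0.4825, -0.1348, 0.2103]
eef_rot: [-0.513, -0.487, 0.487, 0.513]
contact_force: [0.5, 0.1, -7.6]
opening: 0.608
```

```bash
python3 st.py; python3 - <<'E'
from h import *
cp=camera_params("wrist");im=snapshot("wrist")[:,:,::-1].copy();cv2.imwrite("pics/wr_blk.png",im)
np.save("cpw.npy",cp,allow_pickle=True)
cv2.imwrite("pics/top1.png",snapshot("top")[:,:,::-1])
E
```

```text
t 34.95 pos [ 0.4825 -0.1348  0.2103] jaw+90 yaw -2.96 raw 87.0 fing [ 0.     0.001 -1.   ] open 0.0536 q7 [ 0.53  0.62 -0.55  1.95  0.48  0.71  1.2 ]
F [ 0.52  0.12 -7.57] M [ 0.089  0.027 -0.079]
```

View pics/wr_blk.png

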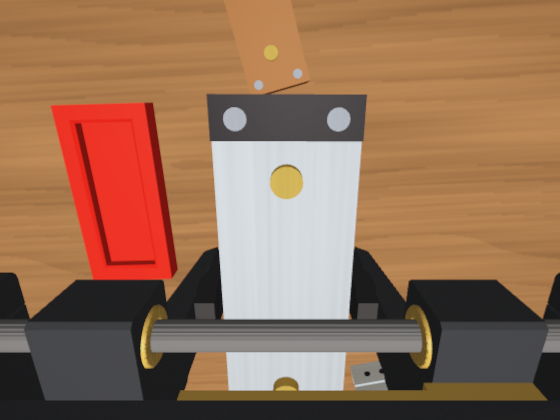

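```bash
python3 - <<'E'
from h import *
cp=np.load("cpw.npy",allow_pickle=True).item();im=cv2.imread("pics/wr_blk.png");H,S,V=cv2.split(cv2.cvtColor(im,cv2.COLOR_BGR2HSV))
red=((H<8)|(H>172))&(S>180)&(V>60)
print("V row 190:",V[190,60:185].tolist());print("V col 118:",V[98:130,118].tolist(),V[255:290,118].tolist())
print("V col 160 bottom",V[262:284,150].tolist())
zt=.2103-.0203
h=(S<70)|(V<70)
for u in (230,286,340): 
    col=V[80:110,u].astype(int);print(u,"cap edge",80+np.argmin(np.diff(col)))
m=(H>15)&(H<35)&(S>90)&(V>110);m[:150]=0;m[215:]=0;m[:,:250]=0;m[:,320:]=0
b=max(blobs(m,50),key=lambda t:t[0]);p=onplane(cp,b[1],zt+.0515);print("button",b[0],b[1],p)
for u,v in ((207,95),(366,95),(286,95)): print(onplane(cp,(u,v),zt+.05).round(4))
E
```

```text
V row 190: [166, 166, 167, 167, 165, 162, 161, 161, 161, 162, 164, 218, 236, 237, 237, 237, 237, 237, 238, 238, 238, 238, 238, 238, 237, 234, 231, 231, 232, 204, 146, 119, 120, 119, 120, 156, 225, 238, 238, 238, 238, 238, 238, 238, 238, 238, 238, 238, 238, 238, 238, 238, 238, 238, 238, 238, 238, 238, 238, 238, 238, 238, 238, 238, 238, 238, 238, 238, 238, 238, 238, 238, 238, 238, 238, 238, 238, 238, 238, 238, 239, 238, 235, 229, 235, 238, 239, 239, 238, 238, 239, 238, 239, 238, 239, 239, 238, 226, 168, 120, 120, 120, 120, 121, 121, 127, 157, 165, 166, 166, 166, 166, 166, 166, 166, 166, 166, 166, 166, 166, 166, 166, 166, 167, 166]
V col 118: [172, 171, 170, 170, 170, 217, 236, 237, 237, 237, 237, 237, 237, 237, 237, 237, 237, 238, 238, 237, 236, 234, 230, 229, 235, 238, 238, 238, 238, 238, 238, 238] [238, 238, 238, 238, 238, 223, 176, 137, 137, 137, 212, 236, 237, 238, 238, 238, 238, 238, 238, 238, 238, 238, 238, 238, 189, 70, 33, 32, 33, 33, 32, 33, 31, 31, 33]
V col 160 bottom [137, 137, 202, 232, 236, 236, 236, 237, 238, 238, 238, 238, 238, 238, 238, 238, 237, 184, 51, 32, 33, 31]
230 cap edge 93
286 cap edge 86
340 cap edge 94
button 870 [286.09885057 181.4       ] [ 0.43003037 -0.13199184  0.2415    ]
[ 0.3984 -0.1577  0.24  ]
[ 0.4012 -0.1029  0.24  ]
[ 0.3998 -0.1305  0.24  ]
```

```bash
cat > blk.py <<'E'
from h import *
cp=np.load("cpw.npy",allow_pickle=True).item();im=cv2.imread("pics/wr_blk.png");H,S,V=cv2.split(cv2.cvtColor(im,cv2.COLOR_BGR2HSV));V=V.astype(float)
def cross(a,lv,d,off): # first subpixel crossing of lv; d=+1 rising, -1 falling
    for i in range(len(a)-1):
        if (a[i+1]-a[i])*d>0 and min(a[i],a[i+1])<=lv<max(a[i],a[i+1]): return off+i+(lv-a[i])/(a[i+1]-a[i])
red=(((H<8)|(H>172))&(S>180)).astype(float)
L=[];Rr=[];T=[];B=[]
for v in range(125,255,5):
    l=int(np.argmax(red[v,:200]>0)); L.append((cross(V[v,l-4:l+6],200,1,l-4),v))
    r=max(np.nonzero((V[v,:185]>225)&(red[v,:185]>0))[0]); Rr.append((cross(V[v,r-2:r+6],180,-1,r-2),v))
for u in range(85,140,5):
    t=int(np.argmax(red[:,u]>0)); T.append((u,cross(V[t-4:t+6,u],202,1,t-4)))
for u in range(112,150,4):
    d=[v for v in range(250,272) if V[v,u]<160]
    if d: B.append((u,cross(V[d[-1]-1:d[-1]+5,u],190,1,d[-1]-1)))
W=lambda P:np.array([onplane(cp,p,.022)[:2] for p in P if p[0] is not None and p[1] is not None])
for n,P,ax in (("y- side",L,0),("y+ side",Rr,0),("x- end",T,1),("x+ lip",B,1)):
    w=W(P);k=np.polyfit(w[:,ax],w[:,1-ax],1);res=np.std(w[:,1-ax]-np.polyval(k,w[:,ax]))
    print(n,len(w),"yaw",np.degrees(np.arctan(k[0] if ax==0 else -k[0])).round(2),"res mm",(res*1e3).round(2),"at x=.4965:" if ax==0 else "at y=-.32:",np.polyval(k,.4965 if ax==0 else -.32).round(4))
E
python3 blk.py
```

```text
y- side 26 yaw -1.31 res mm 0.13 at x=.4965: -0.3689
y+ side 26 yaw -1.37 res mm 0.03 at x=.4965: -0.2742
x- end 11 yaw -1.46 res mm 0.04 at y=-.32: 0.3946
x+ lip 10 yaw -1.36 res mm 0.07 at y=-.32: 0.575
```

Call:
carry_out(
  offset=[
    [0.0028,-0.03,0],
    [0.004,-0.05,0],
    [0.004,-0.05,0],
    [0.004,-0.0369,0],
    [0,-0.02,-0.04],
    [0,0,-0.05],
    [0,0,-0.03],
    [0,0,0],
  ],
  twist=[0.4,0.4,0.4,0.4,0,0,0,0],
)

```text
clock: 36.05
tool_pos: [0.496, -0.3206, 0.0881]
eef_rot: [-0.504, -0.494, 0.495, 0.507]
contact_force: [-0.1, 0.5, -6.6]
opening: 0.611
```

Call:
carry_out(
  offset=[
    [0,0,0],
    [0,0,0],
  ],
  twist=[0,0],
)

```text
clock: 36.3
tool_pos: [0.4987, -0.3228, 0.0921]
eef_rot: [0.507, 0.494, -0.494, -0.505]
contact_force: [-0.6, -0.7, -7.3]
opening: 0.611
```

```bash
python3 st.py; python3 - <<'E'
from h import *
cv2.imwrite("pics/top2.png",cv2.resize(snapshot("top")[150:300,350:490,::-1],None,fx=4,fy=4,interpolation=cv2.INTER_CUBIC))
cp=camera_params("wrist");im=snapshot("wrist")[:,:,::-1].copy();cv2.imwrite("pics/wr_over.png",im)
E
```

```text
t 36.3 pos [ 0.4987 -0.3228  0.0921] jaw+90 yaw -1.37 raw 88.6 fing [ 0.003 -0.001 -1.   ] open 0.0538 q7 [ 0.76  0.89 -0.47  1.77  0.63  0.64  1.47]
F [-0.57 -0.68 -7.31] M [-0.013  0.079  0.038]
```

View pics/wr_over.png

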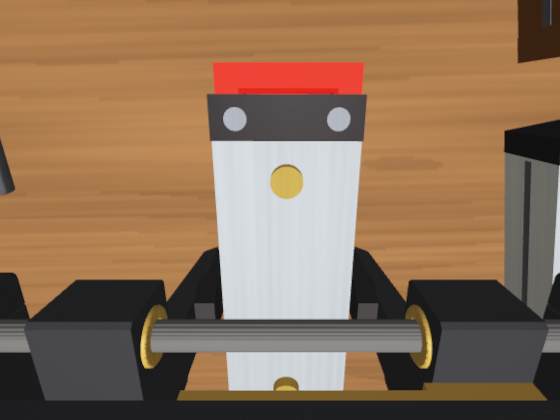

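```bash
python3 - <<'E'
from h import *
im=cv2.imread("pics/wr_over.png");s=get_state();cp=camera_params("wrist");print(s["tool_pos"].round(4))
im=snapshot("wrist")[:,:,::-1].copy();hs=cv2.cvtColor(im,cv2.COLOR_BGR2HSV);H,S,V=cv2.split(hs)
red=((H<8)|(H>172))&(S>180)
rows=np.nonzero(red[:,286])[0];t=rows[0];r=np.nonzero(red[t+8])[0];print(t,rows[-1],r[0],r[-1],t+8)
a=onplane(cp,(r[0]-.5,t+8),.022);b=onplane(cp,(r[-1]+.5,t+8),.022);e=onplane(cp,(286,t-.5),.022);z=s["tool_pos"][2]-.0203
print("sides y",a[:2].round(4),b[:2].round(4),"mid",((a+b)/2)[:2].round(4),"end x",e[:2].round(4))
# dark pocket lip row
print(V[t-2:rows[-1]+3,286].tolist())
m=(H>15)&(H<35)&(S>90)&(V>110);m[:150]=0;m[215:]=0;m[:,:250]=0;m[:,320:]=0
bb=max(blobs(m,50),key=lambda t:t[0]);p=onplane(cp,bb[1],z+.0515);print("housing centre",(p[:2]+.05*np.array([np.cos(.0239),-np.sin(.0239)])).round(4))
d=np.radians(-1.37);c=e[:2]+.1*np.array([np.cos(d),np.sin(d)]);m2=((a+b)/2)[:2];print("block centre x",c[0].round(4),"y",(m2[1]+(c[0]-m2[0])*np.tan(d)).round(4))
E
```

```text
[ 0.4981 -0.3229  0.0917]
63 93 213 362 71
sides y [ 0.3986 -0.3664] [ 0.4009 -0.2726] mid [ 0.3998 -0.3195] end x [ 0.3949 -0.3203]
[170, 197, 228, 238, 238, 238, 238, 238, 238, 238, 238, 238, 238, 238, 238, 238, 238, 238, 238, 238, 238, 238, 238, 238, 238, 238, 238, 233, 230, 232, 234, 233, 194, 116, 83]
housing centre [ 0.4954 -0.3225]
block centre x 0.4948 y -0.3217
```

Call:
carry_out(
  offset=[
    [0,0.0005,-0.015],
    [0,0,-0.015],
    [0,0,-0.008],
    [0,0,-0.005],
    [0,0,-0.004],
    [0,0,-0.003],
    [0,0,-0.003],
    [0,0,-0.002],
  ],
  twist=[0,0,0,0,0,0,0,0],
)

```text
clock: 37.45
tool_pos: [0.4973, -0.3221, 0.0353]
eef_rot: [0.506, 0.494, -0.494, -0.506]
contact_force: [0.4, 0.7, -7.6]
opening: 0.606
```

```bash
python3 st.py
```

```text
t 37.45 pos [ 0.4973 -0.3221  0.0353] jaw+90 yaw -1.39 raw 88.6 fing [ 0. -0. -1.] open 0.0534 q7 [ 0.73  0.97 -0.41  1.78  0.69  0.54  1.42]
F [ 0.36  0.7  -7.65] M [-0.039  0.106  0.034]
```

Call:
carry_out(
  offset=[
    [0,0,-0.002],
    [0,0,-0.002],
    [0,0,-0.0015],
    [0,0,-0.001],
    [0,0,0],
    [0,0,0],
  ],
  twist=[0,0,0,0,0,0],
)

```text
clock: 38.2
tool_pos: [0.4973, -0.3221, 0.0289]
eef_rot: [-0.506, -0.494, 0.494, 0.506]
contact_force: [-0.5, -0.1, -7.8]
opening: 0.605
```

```bash
python3 st.py
```

```text
t 38.2 pos [ 0.4973 -0.3221  0.0289] jaw+90 yaw -1.39 raw 88.6 fing [ 0.  0. -1.] open 0.0533 q7 [ 0.72  0.98 -0.4   1.78  0.7   0.52  1.41]
F [-0.47 -0.12 -7.81] M [-0.056  0.047  0.032]
```

Still carrying full weight, so it is within about 1 mm of the floor. I'll lower slightly more, then release.

Call:
carry_out(
  offset=[
    [0,0,-0.0007],
    [0,0,-0.0005],
    [0,0,0],
    [0,0,0],
  ],
  twist=[0,0,0,0],
)

```text
clock: 38.7
tool_pos: [0.4974, -0.3221, 0.0283]
eef_rot: [0.506, 0.494, -0.494, -0.506]
contact_force: [-2.5, 0.1, 4.5]
opening: 0.605
```

```bash
python3 st.py
```

```text
t 38.7 pos [ 0.4974 -0.3221  0.0283] jaw+90 yaw -1.39 raw 88.6 fing [ 0. -0. -1.] open 0.0533 q7 [ 0.72  0.98 -0.4   1.79  0.7   0.52  1.41]
F [-2.52  0.11  4.46] M [ 0.415  0.557 -0.005]
```

Call:
carry_out(
  offset=[
    [0,0,0],
    [0,0,0],
    [0,0,0],
    [0,0,0],
    [0,0,0.02],
    [0,0,0.05],
    [0,0,0.06],
    [0,0,0.06],
  ],
  twist=[0,0,0,0,0,0,0,0],
  grip=0.0881,
)

```text
clock: 39.7
tool_pos: [0.4971, -0.3218, 0.2208]
eef_rot: [0.506, 0.494, -0.494, -0.506]
contact_force: [0.6, -1.0, 0.0]
opening: 1.001
```

Call:
carry_out(
  offset=[
    [0,0,0.02],
    [0,0,0],
    [0,0,0],
    [0,0,0],
  ],
  twist=[0,0,0,0],
)

```text
clock: 40.2
tool_pos: [0.4964, -0.3217, 0.2363]
eef_rot: [-0.505, -0.494, 0.494, 0.507]
contact_force: [-0.4, -0.8, -0.4]
opening: 0.999
```

```bash
python3 st.py; python3 - <<'E'
from h import *
cv2.imwrite("pics/side_end.png",snapshot("side")[:,:,::-1])
cp=camera_params("wrist");im=snapshot("wrist");hs=cv2.cvtColor(im,cv2.COLOR_RGB2HSV);cv2.imwrite("pics/wr_end.png",im[:,:,::-1])
d=np.radians(-1.37);P=[]
for s in (1,-1):
    u,v=project(cp,(.4948+s*.05*np.cos(d),-.3217+s*.05*np.sin(d),.059)).round().astype(int)
    w=hs[v-11:v+12,u-11:u+12];m=(w[...,1]>90)&(w[...,0]>10)&(w[...,0]<35)&(w[...,2]>80)
    b=max(blobs(m,8),key=lambda t:t[0]);P.append(onplane(cp,b[1]+[u-11,v-11],.059)[:2])
e=P[0]-P[1];print("centre",((P[0]+P[1])/2).round(4),"yaw",np.degrees(np.arctan2(e[1],e[0])).round(2),"spacing",np.linalg.norm(e).round(4))
E
```

```text
t 40.2 pos [ 0.4964 -0.3217  0.2363] jaw+90 yaw -1.38 raw 88.6 fing [-0.003  0.001 -1.   ] open 0.088 q7 [ 0.84  0.7  -0.6   1.66  0.47  0.94  1.6 ]
F [-0.37 -0.83 -0.38] M [-0.009 -0.016 -0.023]
centre [ 0.4945 -0.3219] yaw -1.33 spacing 0.1006
```

View pics/side_end.png

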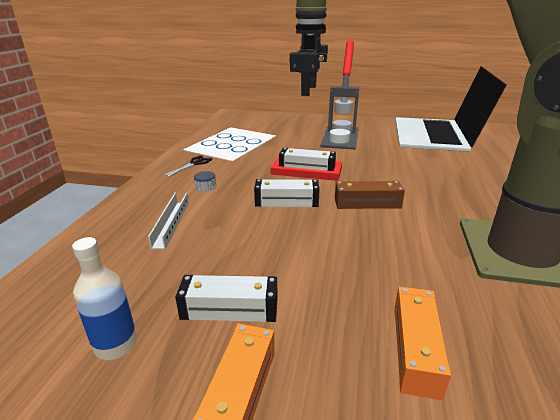

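View pics/wr_end.png

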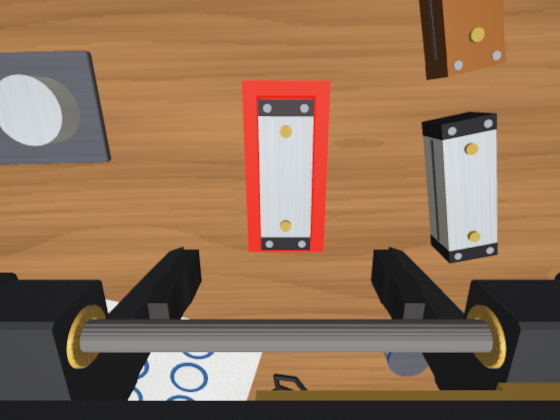

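```bash
python3 -c "
from plant import *
print(job.finish_job())"
```

```text
the job is handed in; nothing more can be done
None
```

The loose slug is in the middle housing, the one that started near (0.46, 0.08). It now lies in the red reject block's pocket, and I handed the job in at about 40 s of the 69 s allowed.

**Finding it:** The first shakes, with a plain abrupt stop, gave no clear answer. The middle housing moved only about 0.045 N m and the other two stayed within noise. I then shook harder, with a sharp reversal:

| Housing | Wrist torque after the sharp reversal |
|---|---|
| Middle | shifted from −0.050 to +0.066 N m; 0.09 or more was expected if loose |
| Nearest the block | stayed within 0.015 N m |
| Near the bottle | not given the sharper shake; its plain-stop readings never changed |

**Last checks:**
- **Pocket fit:** the housing's centre measured (0.4945, −0.3219) and the pocket's (0.4948, −0.3217). Its yaw matched within 0.1°.
- **Depth:** the tool stopped at the height expected for a fully seated housing, with about 12 N of contact before I let go.
- **The rest of the scene:** in the final pictures the two sound housings lie flat where they started. The bottle, channel and badge stack look undisturbed, and the gripper is open and clear of everything.

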